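# Seat the vial caps, shut the incubator and start it

## Robot

A 6-joint arm with a two-finger parallel gripper is mounted at the origin on a cart in front of the work surface, level with it; the furniture and walls round the work are solid. World frame = base frame: x ahead of the robot, y to its left, z up, the work surface at z = 0. Lengths are in m, angles in rad, forces in N, time in s.
With the tool pointing down it reaches from about 0.4 to 0.925 m from the base axis. Payload 3.4 kg.
Tool frame: the origin (TCP) lies midway between the tips of the shut fingers; the grasp point (between the pads) lies env.grasp_offset behind it (env.grasp_offset is the distance from the TCP to the grasp point, in m); z points along the fingers, y is the direction in which the jaws open and shut (so a half turn about z gives the same grasp; the last joint's range is limited). The gripper opens to 85 mm and grips with 20 to 120 N. Pads are 22 mm wide; open, the fingers measure 114 mm over their backs; the gripper's body (76 mm by 85 mm) begins 54 mm behind the grasp point. The pads swing forward as they close: fully open they stand 13 mm farther back than shut.
Start: joints at [1.254, 0.307, 1.506, -0, 1.328, -0.073], TCP at [0.139, 0.558, 0.231] pointing down, gripper open.
Joint ranges: [-3.12, 3.12], [-1.05, 2.28], [0.14, 2.33], [-1.42, 4.57], [0.1, 2.73], [-2.68, 2.68]. Speed limits (rad/s): [2.57, 2.57, 3.14, 3.14, 3.14, 3.14].

## Interface

Orientations are given as a rotation vector (axis times angle).
In Python, from cell import env gives the robot as it stands. The module is installed in compiled form; this text tells all that it offers. Calls block until the motion is done:
- env.move_pose(position, orientation): joint-space move of the TCP to a pose.
- env.movel(position, attitude=None, rate=0.15, guard=None): straight line of the TCP; attitude=None keeps the orientation; rate is the mean speed in m/s. With guard (N) it stops when the force on the tool has changed by that much, and returns True; else False.
- env.movej(angles): joint-space move.
- env.open_gripper() and env.clamp(squeeze=None): open the fingers fully, or close them until they stop; squeeze is the grip in N (None keeps the last).
- env.dwell(seconds).
- env.solve_ik(position, orientation): joint angles nearest the present ones, or None.
- env.read_camera(name): name is "scene" or "top" or "wrist"; returns a dict with "image" (384x512x3 uint8, red, green, blue), "vfov" (degrees; the focal length in pixels is half the picture's height over the tangent of half this angle, whatever the lens; pixels are square), "cx", "cy" (the principal point, pixels), "R" (3x3) and "t" (3): a world point X has camera coordinates R X + t; the wrist camera has in their place "mount" (4x4, takes a point from camera to tool coordinates, whose origin is the TCP and whose axes are the flange's). Camera axes: x right, y down, z forward; pixel columns grow to the right and rows downward; lengths in m; the calibration is good to about 2 mm. A picture is of the moment at which its call begins: read the wrist's pose just before it. There is no depth.
A pose or a line that the arm cannot do raises env.IKError and nothing moves.
- env.finish_job(): hands the job in, once; it reports no verdict.
Readings, each from a call of its own:
- env.get_time(): time.
- env.get_q(): joint angles.
- env.get_joint_vel(): joint speeds.
- env.get_joint_torque(): joint torques, N m.
- env.get_ee_pos(): TCP position.
- env.get_eef_rot(): TCP orientation.
- env.get_wrist_force(): force on the tool from outside, world axes, zero at the start.
- env.get_wrist_torque(): the same for the moment, N m.
- env.get_finger_gap(): finger opening in m.
Only numpy, scipy, OpenCV 4.12 (cv2) and the standard library are available. Lean on these libraries where they do the work, as an engineer would, in place of code of your own. Each camera call takes 0.05 s, during which the arm holds its last target.

## Task

Get the vial incubator ready and start it: some of the four push-on vial caps stand proud of the others, so press those straight down until all four caps are fully home. Then swing the open lid over and press it fully shut, and only then press the round start key on the front ledge all the way in and let it go. Leave the specimen cup and the small tub beside the incubator where they are.

Things in the scene. Friction and masses are not known exactly. Their poses are not given: they have to be found in the camera images.
- incubator: White bench-top vial incubator, fixed to the worktop, 190 (x) x 220 (y) x 70 mm high. Origin: centre of its underside; its own -x is the front (panel side), z up. In its own frame: the four vials stand in one row along y at x = +22 mm, y = -66, -22, +22 and +66 mm; the start key is at x = -68, y = -40 mm on the open front ledge; the lid is hinged along y at the back. It is turned up to 0.25 rad about z.
- cap_1 (a joint): How far the first white cap stands above its home position, in m: 0 = fully home, 0.013 = highest. Caps are pushed straight down, move stiffly (about 4 N) and stay where they are left. At the start three caps stand 4 to 13 mm proud and one is home; which places they are in varies. All caps look the same: round, 24 mm across, 15.5 mm high, 44 mm apart.
- cap_2 (a joint): The same for the second cap.
- cap_3 (a joint): The same for the third cap.
- cap_4 (a joint): The same for the fourth cap.
- cap_1_top (a point): Centre of the flat top of the first cap; at height 91.5 mm above the worktop when the cap is home. The cap numbers do not tell the places: read them from these points.
- cap_2_top (a point): Centre of the top of the second cap.
- cap_3_top (a point): Centre of the top of the third cap.
- cap_4_top (a point): Centre of the top of the fourth cap.
- lid (a joint): Angle of the lid in rad: 0 = fully shut, about 1.57 = upright, starts at 1.65 to 1.85 (leaning back, away from the front). The lid is a shallow grey hood with a clear top, 105 mm from hinge to front wall, 200 mm wide, 30 mm high above the hinge axis, with an 80 mm wide lip that stands 11 mm out from the middle of its front edge. Its hinge is stiff (about 3 N at the front edge): it stays at whatever angle it is left.
- lid_hinge (a point): Middle of the hinge axis, 85 mm behind the incubator's origin and 72 mm above the worktop; the axis runs along the incubator's y.
- lid_edge (a point): Middle of the front edge of the lid's outer (upper) face; with the lid shut it lies 105 mm in front of the hinge axis and 30 mm above it, 102 mm above the worktop. Its x points from this edge to the hinge side, z out of the lid's outer face.
- start_key (a joint): Travel of the start key in m: 0 = out, 0.006 = fully in. It springs back; fully in takes about 4 N.
- start_key_top (a point): Centre of the top of the round start key, 24 mm across, in a grey collar.
- cup: Bystander: specimen cup with screw cap, 60 mm across, 66 mm high, standing to the right of the incubator. Origin: centre of its underside.
- tub: Bystander: small round tub with lid, 48 mm across, 41 mm high, standing to the left of the incubator. Origin: centre of its underside.

How it is judged:
By the outcome, as a careful person would: the job done as asked, in the order asked, and still so for the second after the job is handed in, with the robot touching nothing.
It also fails if it takes over 54 s, if anything falls off the work surface, if the arm or the gripper's body presses on something with over 40 N, if the wrist force passes 120 N, or if a joint passes its speed limit or range.

## Working session

There is one attempt and no reset: what is moved stays moved. The work goes in short steps, each a Python script; the robot and the scene stay as the last script left them, time stands still between calls to the robot, and variables do not carry over. Pictures are saved under pics/ and viewed, and the job is handed in when it is done.

```bash
mkdir -p pics; python3 - <<'E'
from cell import env
import cv2,numpy as np
for n in ("scene","top","wrist"):
    p=env.get_ee_pos(),env.get_eef_rot()
    d=env.read_camera(n)
    cv2.imwrite(f"pics/{n}0.png",d["image"][:,:,::-1])
    np.save(f"pics/{n}0.npy",d,allow_pickle=True)
    print(n,{k:(np.round(v,4).tolist()) for k,v in d.items() if k!="image"})
print(p,env.get_time(),env.grasp_offset,env.get_finger_gap())
E
```

```text
scene {'vfov': 51.4747, 'cx': 256.0426, 'cy': 191.739, 'R': [[0.8765, -0.4814, 0.0052], [-0.1942, -0.3634, -0.9112], [0.4406, 0.7976, -0.412]], 't': [-0.4508, 0.1998, 0.7604]}
top {'vfov': 55.1978, 'cx': 259.2635, 'cy': 196.4942, 'R': [[0.0277, -0.9996, -0.0039], [-0.987, -0.0268, -0.1588], [0.1586, 0.0082, -0.9873]], 't': [0.0165, 0.5296, 0.8451]}
wrist {'vfov': 58.3227, 'cx': 259.1789, 'cy': 192.1243, 'mount': [[-0.0005, -0.9569, -0.2905, 0.0735], [1.0, -0.0005, -0.0, 0.0013], [-0.0001, -0.2905, 0.9569, -0.1427], [0.0, 0.0, 0.0, 1.0]]}
(array([0.13863828, 0.55739868, 0.23048198]), array([-3.82001527e-01, -3.11792043e+00,  2.84891153e-03])) 0.15 0.0187 0.0857244636340856
```

View pics/scene0.png

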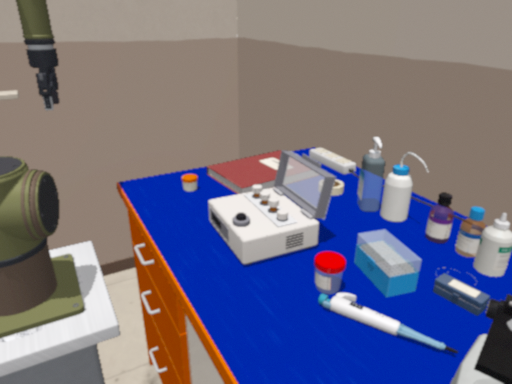

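View pics/top0.png

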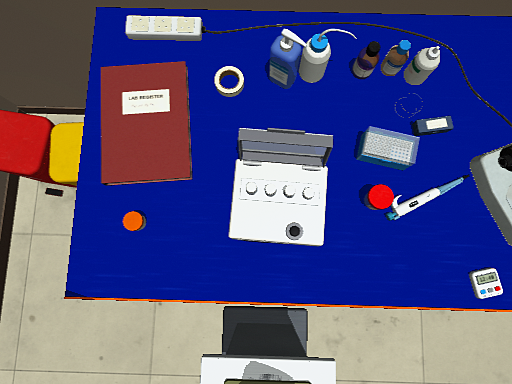

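```bash
python3 -c "
import cv2
a=cv2.imread('pics/top0.png')[60:240,150:350];cv2.imwrite('pics/topc.png',cv2.resize(a,None,fx=3.3,fy=3.3,interpolation=2))
a=cv2.imread('pics/scene0.png')[140:300,150:370];print(1);cv2.imwrite('pics/scenec.png',cv2.resize(a,None,fx=3.5,fy=3.5,interpolation=2))"
```

```text
1
```

View pics/topc.png

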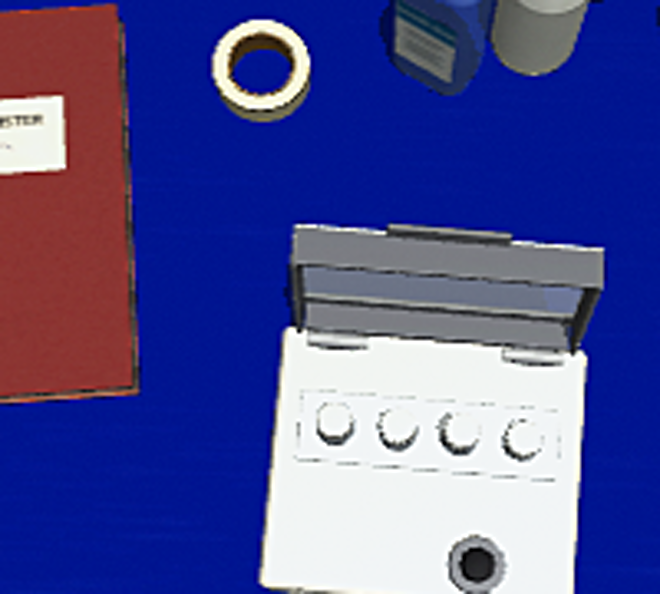

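View pics/scenec.png

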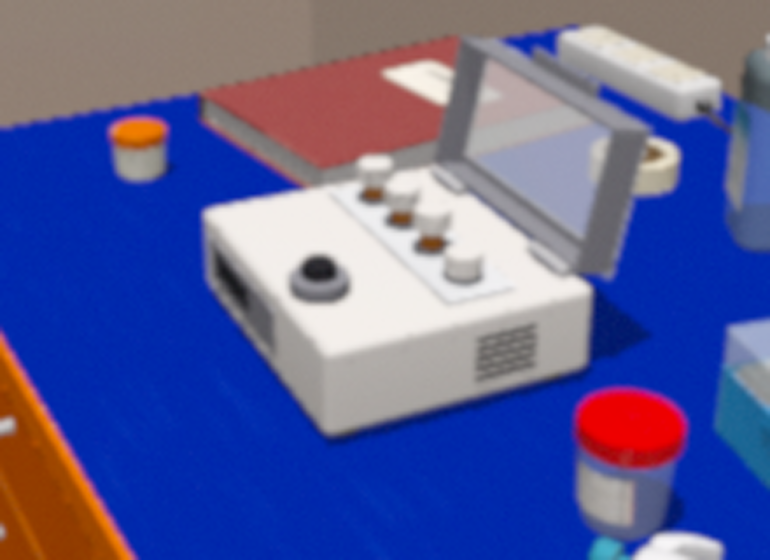

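```bash
cat > h.py <<'E'
import numpy as np,cv2
from scipy.optimize import least_squares
from scipy.spatial.transform import Rotation as Ro
def proj(d,X):
    f=192/np.tan(np.radians(d["vfov"])/2); c=d["R"]@X+d["t"]; return np.array([f*c[0]/c[2]+d["cx"],f*c[1]/c[2]+d["cy"]])
E
python3 - <<'E'
from h import *
T=np.load("pics/top0.npy",allow_pickle=True).item();S=np.load("pics/scene0.npy",allow_pickle=True).item()
t=lambda a,b:np.array([a/3.3+150,b/3.3+60]); s=lambda a,b:np.array([a/3.5+150,b/3.5+140])
cr={'FL':(-.095,.11,.07),'FR':(-.095,-.11,.07),'BL':(.095,.11,.07),'BR':(.095,-.11,.07)}
obs=[(T,cr['BL'],t(286,328)),(T,cr['BR'],t(586,352)),(T,cr['FL'],t(262,585)),(S,cr['FL'],s(205,212)),(S,cr['FR'],s(328,353)),(S,cr['BR'],s(591,290))]
def W(p,l): 
    c,q=np.cos(p[2]),np.sin(p[2]); return np.array([p[0]+c*l[0]-q*l[1],p[1]+q*l[0]+c*l[1],l[2]])
tc=[t(335,421),t(398,426),t(461,431),t(522,438)]; sc=[s(375,163),s(402,190),s(432,216),s(463,257)]
def res(p):
    r=[proj(d,W(p,l))-o for d,l,o in obs]
    for d,o in ((T,t(476,561)),(S,s(319,265))): r.append(proj(d,W(p,(-.068,-.04,p[3])))-o)
    for i,y in enumerate((.066,.022,-.022,-.066)):
        for d,o in ((T,tc[i]),(S,sc[i])): r.append(proj(d,W(p,(.022,y,p[4+i])))-o)
    return np.concatenate(r)
r=least_squares(res,[.6,0,0,.08,.1,.1,.1,.09],loss='soft_l1')
print(r.x.round(4)); print(res(r.x).reshape(-1,2).round(1).tolist())
a=r.x
def fl(p):
    out=[]
    for y,pt,pts in ((.1,t(294,226),s(466,38)),(-.1,t(604,248),s(648,130))):
        pass
    return out
for ang in (1.65,1.7,1.75,1.8,1.85):
    c,q=np.cos(ang),np.sin(ang); o=[]
    for y in (.1,-.1):
      # outer corner local from hinge: forward .105, up .03 ; rotate back by ang
      X=W(a,(.085-(.105*c-.03*q),y,.072+.105*q+.03*c)); o+=[((proj(T,X)-[150,60])*3.3).round(),((proj(S,X)-[150,140])*3.5).round()]
    print(ang,np.array(o).tolist())
E
```

```text
[ 0.516  -0.0165 -0.0493  0.0872  0.0986  0.0957  0.0949  0.0848]
[[-0.6, -1.6], [0.9, -2.1], [-0.6, 0.5], [-2.0, -1.8], [-1.1, -0.6], [1.1, -1.7], [1.2, 0.5], [-0.4, 0.0], [0.2, -0.6], [-0.8, 0.1], [0.4, -0.4], [-0.5, 0.1], [0.6, -0.4], [-0.5, 0.1], [0.8, -0.3], [-0.2, 0.1]]
1.65 [[292.0, 238.0], [475.0, 30.0], [605.0, 261.0], [635.0, 121.0]]
1.7 [[293.0, 232.0], [481.0, 32.0], [605.0, 254.0], [642.0, 123.0]]
1.75 [[294.0, 226.0], [487.0, 34.0], [604.0, 248.0], [648.0, 125.0]]
1.8 [[295.0, 220.0], [492.0, 36.0], [604.0, 242.0], [654.0, 127.0]]
1.85 [[296.0, 214.0], [498.0, 39.0], [603.0, 237.0], [659.0, 130.0]]
```

```bash
cat >> h.py <<'E'
def tool(yaw): # tool z down, x toward -incubator x
    c,s=np.cos(yaw),np.sin(yaw)
    return Ro.from_matrix(np.array([[-c,-s,0],[-s,c,0],[0,0,-1]]).reshape(3,3)).as_rotvec()
def wcam(d,p,r):
    M=np.eye(4);M[:3,:3]=Ro.from_rotvec(r).as_matrix();M[:3,3]=p
    I=np.linalg.inv(M@d["mount"]); d=dict(d);d["R"]=I[:3,:3];d["t"]=I[:3,3]; return d
E
python3 - <<'E'
from h import *
from cell import env
print(Ro.from_rotvec(tool(-.05)).as_matrix().round(2).tolist())
env.move_pose([.47,-.02,.24],tool(-.05))
env.clamp()
env.dwell(.2)
p,r=env.get_ee_pos(),env.get_eef_rot(); d=env.read_camera("wrist"); d=wcam(d,p,r)
np.save("pics/w1.npy",d,allow_pickle=True); cv2.imwrite("pics/w1.png",cv2.resize(d["image"][:,:,::-1],None,fx=1.5,fy=1.5,interpolation=2))
print(p,r,env.get_time(),env.get_finger_gap(),env.get_wrist_force())
E
```

```text
[[-1.0, 0.05, 0.0], [0.05, 1.0, -0.0], [-0.0, 0.0, -1.0]]
[ 0.47001331 -0.02004344  0.24001189] [ 7.86333439e-02  3.14057580e+00 -3.73047065e-05] 3.5333 0.00010843260109862726 [ 0.98643129 -0.37775559  0.8398062 ]
```

View pics/w1.png

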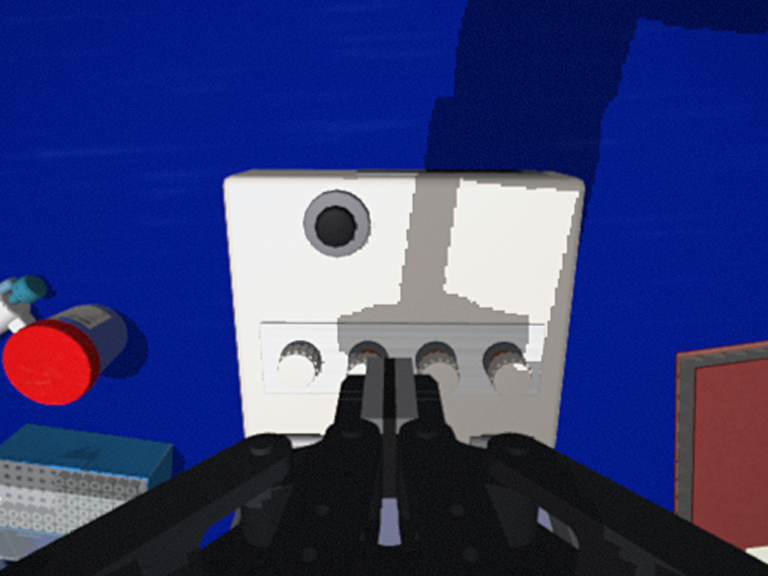

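```bash
python3 - <<'E'
from h import *
T=np.load("pics/top0.npy",allow_pickle=True).item();S=np.load("pics/scene0.npy",allow_pickle=True).item();Wc=np.load("pics/w1.npy",allow_pickle=True).item()
t=lambda a,b:np.array([a/3.3+150,b/3.3+60]); s=lambda a,b:np.array([a/3.5+150,b/3.5+140]); w=lambda a,b:np.array([a,b])/1.5
def W(p,l): 
    c,q=np.cos(p[2]),np.sin(p[2]); return np.array([p[0]+c*l[0]-q*l[1],p[1]+q*l[0]+c*l[1],l[2]])
tc=[t(335,421),t(398,426),t(461,431),t(522,438)]; sc=[s(375,163),s(402,190),s(432,216),s(463,257)]; wc=[w(509,372),w(440,371),None,w(297,368)]
def res(p):
    r=[]
    for d,o in ((T,t(476,561)),(S,s(319,265)),(Wc,w(336,226))): r.append(proj(d,W(p,(-.068,-.04,p[3])))-o)
    for i,y in enumerate((.066,.022,-.022,-.066)):
        for d,o in ((T,tc[i]),(S,sc[i]),(Wc,wc[i])):
            if o is not None: r.append(proj(d,W(p,(.022,y,p[4+i] if i<3 else .0915)))-o)
    for l,o in (((-.093,-.108,.07),w(228,179)),((-.093,.108,.07),w(580,182))): r.append(proj(Wc,W(p,l))-o)
    return np.concatenate(r)
r=least_squares(res,[.5,0,0,.08,.1,.1,.1],loss='soft_l1')
print(r.x.round(4)); print(res(r.x).reshape(-1,2).round(1).tolist())
for y in (.066,.022,-.022,-.066): print(W(r.x,(.022,y,.09)).round(4))
print(W(r.x,(-.068,-.04,.08)))
E
```

```text
[ 0.5176 -0.0127 -0.0584  0.0855  0.0925  0.092   0.0932]
[[-0.8, -0.0], [-0.8, -0.2], [-0.4, -0.5], [-1.3, -1.1], [-0.7, 1.7], [-0.0, 0.6], [-1.2, -0.9], [-0.6, 0.8], [-1.5, 0.7], [-1.0, -0.9], [-0.8, 0.1], [-0.4, -1.3], [-0.6, -3.2], [-0.8, 1.8], [-3.6, -0.6], [3.7, -0.7]]
[0.5434 0.0519 0.09  ]
[0.5409 0.0079 0.09  ]
[ 0.5383 -0.036   0.09  ]
[ 0.5357 -0.0799  0.09  ]
[ 0.44738923 -0.04870299  0.08      ]
```

```bash
python3 - <<'E'
from h import *
T=np.load("pics/top0.npy",allow_pickle=True).item();S=np.load("pics/scene0.npy",allow_pickle=True).item();Wc=np.load("pics/w1.npy",allow_pickle=True).item()
t=lambda a,b:np.array([a/3.3+150,b/3.3+60]); s=lambda a,b:np.array([a/3.5+150,b/3.5+140]); w=lambda a,b:np.array([a,b])/1.5
def W(p,l): 
    c,q=np.cos(p[2]),np.sin(p[2]); return np.array([p[0]+c*l[0]-q*l[1],p[1]+q*l[0]+c*l[1],l[2]])
tc=[t(335,421),t(398,426),t(461,431),t(522,438)]; sc=[s(375,163),s(402,190),s(432,216),s(463,257)]; wc=[w(509,372),w(440,371),None,w(297,368)]
def mk(cams):
  def res(p):
    r=[]
    def add(d,l,o):
        if o is not None and any(d is c for c in cams): r.append(proj(d,W(p,l))-o)
    for d,o in ((T,t(476,561)),(S,s(319,265)),(Wc,w(336,226))): add(d,(-.068,-.04,p[3]),o)
    for i,y in enumerate((.066,.022,-.022,-.066)):
        for d,o in ((T,tc[i]),(S,sc[i]),(Wc,wc[i])): add(d,(.022,y,p[4+i]),o)
    B=lambda a,b:(a*.093,b*.108,.07+p[8])
    for d,l,o in ((Wc,B(-1,-1),w(228,179)),(Wc,B(-1,1),w(580,182)),(T,B(1,1),t(286,328)),(T,B(1,-1),t(586,352)),(T,B(-1,1),t(262,585)),(S,B(-1,1),s(205,212)),(S,B(-1,-1),s(328,353)),(S,B(1,-1),s(591,290))): add(d,l,o)
    r.append(np.array([(p[4+i]-.098)*30 for i in range(4)])) ; r.append([(p[3]-.085)*30,p[8]*30])
    return np.concatenate(r)
  return res
for n,c in (("all",[T,S,Wc]),("T",[T]),("S",[S]),("W",[Wc]),("TS",[T,S]),("TW",[T,Wc])):
    f=mk(c);r=least_squares(f,[.5,0,0,.08,.1,.1,.1,.09,0],loss='soft_l1'); print(n,r.x.round(4),round(r.cost,2))
    if n=="all":print(f(r.x)[:-6].reshape(-1,2).round(1).tolist())
E
```

```text
all [ 0.5181 -0.0131 -0.0562  0.0847  0.0925  0.0914  0.0932  0.0851 -0.0072] 14.03
[[-0.6, -0.2], [-0.4, 0.2], [-0.9, -0.0], [-1.1, -1.2], [-0.5, 1.7], [-0.4, 0.9], [-1.0, -1.1], [-0.4, 1.0], [-1.9, 0.8], [-0.9, -1.1], [-0.5, 0.1], [-0.6, -1.1], [-0.3, -0.7], [0.0, -0.6], [-1.7, -0.5], [0.2, -1.1], [-0.8, -1.1], [-1.7, -1.1], [-1.0, -1.4], [-0.3, 0.1], [-0.9, 0.6], [-0.7, 0.3]]
T [ 0.5155 -0.0153 -0.0557  0.0871  0.0925  0.0934  0.0935  0.0845 -0.0058] 0.94
S [ 0.5188 -0.0141 -0.0539  0.0854  0.0974  0.0944  0.0936  0.0836 -0.006 ] 0.24
W [ 0.5186 -0.0124 -0.057   0.0829  0.0897  0.0889  0.098   0.0859 -0.0093] 1.47
TS [ 0.5164 -0.0159 -0.0511  0.0868  0.0982  0.0953  0.0946  0.0846 -0.0047] 3.24
TW [ 0.5178 -0.0128 -0.0595  0.0863  0.0909  0.0902  0.0869  0.0872 -0.0097] 9.45
```

```bash
cat >> h.py <<'E'
P=(.517,-.0138,-.055)
def L(x,y,z):
    c,q=np.cos(P[2]),np.sin(P[2]); return np.array([P[0]+c*x-q*y,P[1]+q*x+c*y,z])
E
python3 - <<'E'
from h import *
from cell import env
o=tool(P[2])
env.move_pose(L(.022,-.066,.13),o)
for y in (-.066,-.022,.022,.066):
    env.movel(L(.022,y,.13),o,rate=.15)
    f0=env.get_wrist_force()
    h1=env.movel(L(.022,y,.08),rate=.05,guard=2.5); z1=env.get_ee_pos()[2]
    h2=env.movel(L(.022,y,.083),rate=.025,guard=12) if h1 else None
    p=env.get_ee_pos(); f=env.get_wrist_force()-f0
    print(y,h1,round(z1,4),h2,p.round(4),f.round(1),env.get_time())
    env.movel(L(.022,y,.13),rate=.15)
p,r=env.get_ee_pos(),env.get_eef_rot()
d=env.read_camera("scene"); cv2.imwrite("pics/s2.png",cv2.resize(d["image"][140:300,150:370,::-1],None,fx=3.5,fy=3.5,interpolation=2))
E
```

```text
-0.066 True 0.0915 True [ 0.5349 -0.0809  0.0915] [-0.4  1.   6.4] 5.3583
-0.022 True 0.1001 True [ 0.5374 -0.0371  0.0915] [-0.3  0.3  7.3] 7.3417
0.022 True 0.0977 True [0.5397 0.0068 0.0915] [-2.   0.7  6.1] 9.275
0.066 True 0.0977 True [0.5421 0.0506 0.0915] [-0.8 -0.3  6.8] 11.2083
```

View pics/s2.png

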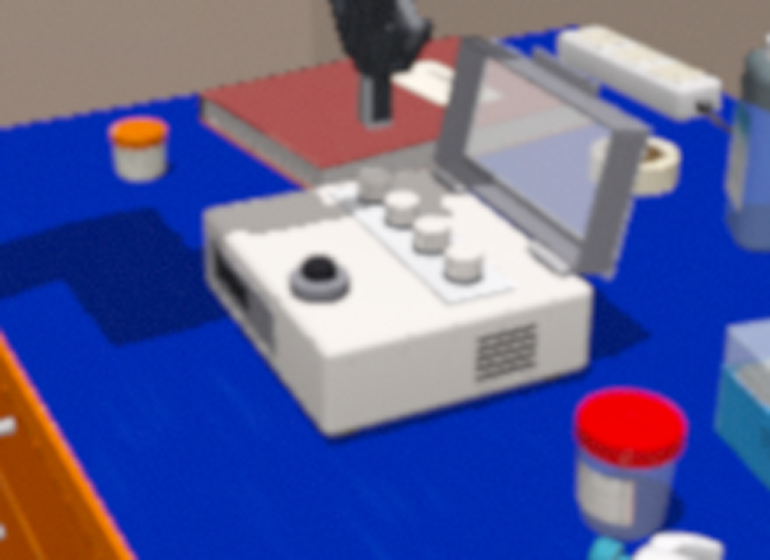

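```bash
python3 - <<'E'
from h import *
from cell import env
o=tool(P[2])
env.movel(L(.022,.03,.26),o,rate=.25)
env.movel(L(.18,0,.26),o,rate=.25)
print(env.movel(L(.18,0,.16),rate=.15,guard=8),env.get_time())
f0=env.get_wrist_force()
for th in (1.6,1.4,1.2,1.0,.8,.6,.4,.25):
    d=.03+.011*np.sin(th)-.002
    x=.085-.09*np.cos(th)+d*np.sin(th); z=.072+.09*np.sin(th)+d*np.cos(th)
    g=env.movel(L(x,0,z),rate=.08,guard=25)
    print(th,g,env.get_ee_pos().round(4),(env.get_wrist_force()-f0).round(1),env.get_time())
    if g: break
d=env.read_camera("scene"); cv2.imwrite("pics/s3.png",cv2.resize(d["image"][100:300,130:370,::-1],None,fx=3,fy=3,interpolation=2))
E
```

```text
False 13.9667
1.6 False [ 0.6437 -0.0208  0.1611] [ 2.6 -0.8  2. ] 14.7833
1.4 False [ 0.6232 -0.0196  0.1665] [-0.7 -1.2 -0.5] 15.1833
1.2 False [ 0.6037 -0.0186  0.1697] [-0.8  0.1  0.6] 15.5833
1.0 False [ 0.5836 -0.0174  0.1677] [-1.  -0.3 -0.5] 15.9917
0.8 False [ 0.564  -0.0164  0.1613] [-0.2 -0.2 -0.7] 16.4
0.6 False [ 0.5462 -0.0154  0.1507] [-0.5 -0.5 -0.2] 16.8083
0.4 False [ 0.5309 -0.0145  0.1364] [-0.6 -1.2  1. ] 17.2167
0.25 False [ 0.5219 -0.014   0.1237] [-0.2  0.  -0.1] 17.5667
```

View pics/s3.png

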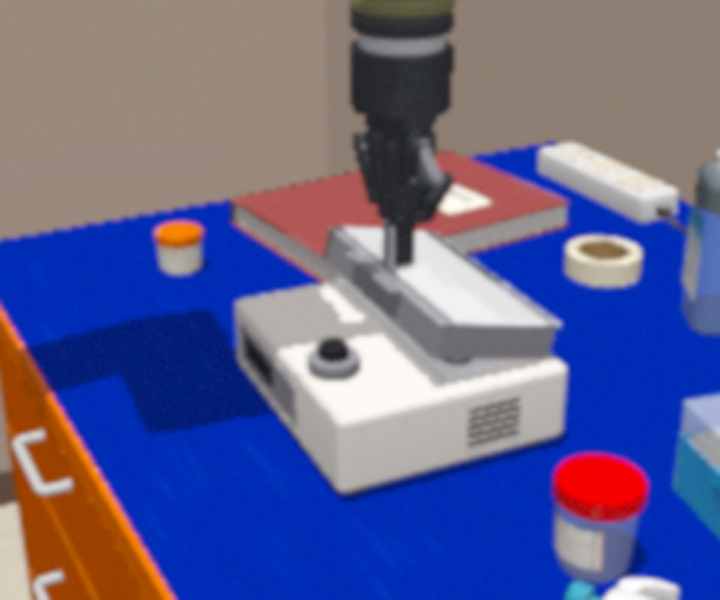

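The lid is following the fingers and is nearly down. I'll press it shut, lift off and touch again to check its height.

```bash
python3 - <<'E'
from h import *
from cell import env
f0=env.get_wrist_force()
g=env.movel(L(-.004,0,.09),rate=.03,guard=15)
print(g,env.get_ee_pos().round(4),(env.get_wrist_force()-f0).round(1),env.get_time())
env.movel(L(-.004,0,.125),rate=.1)
g=env.movel(L(-.004,0,.09),rate=.03,guard=20)
print(g,env.get_ee_pos().round(4),env.get_time())
env.movel(L(-.004,0,.15),rate=.1)
d=env.read_camera("scene"); cv2.imwrite("pics/s4.png",cv2.resize(d["image"][100:300,130:370,::-1],None,fx=3,fy=3,interpolation=2))
print(env.get_wrist_force())
E
```

```text
True [ 0.5156 -0.0137  0.102 ] [-0.2  0.8  7.8] 18.4
True [ 0.5129 -0.0136  0.1019] 19.575
[ 0.07607546  0.22592755 -1.07518634]
```

View pics/s4.png

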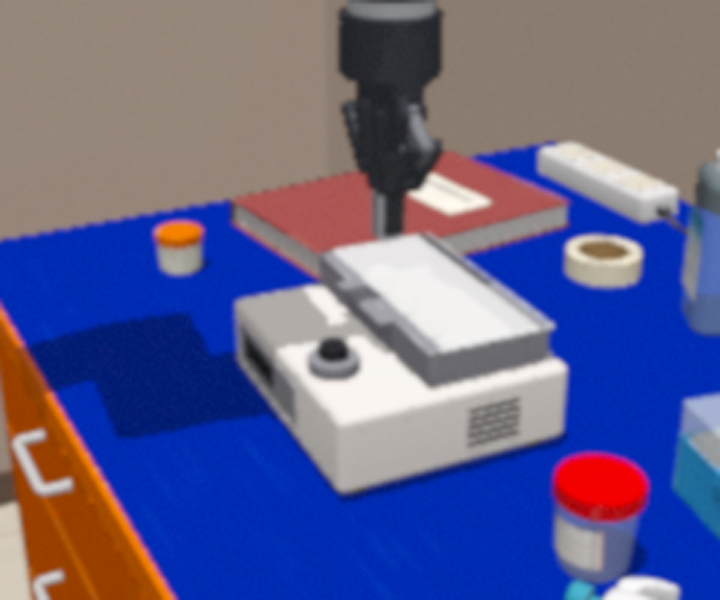

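```bash
python3 - <<'E'
from h import *
from cell import env
o=tool(P[2])
env.movel(L(-.068,-.04,.15),o,rate=.15)
f0=env.get_wrist_force()
g1=env.movel(L(-.068,-.04,.07),rate=.04,guard=1.5); z1=env.get_ee_pos()[2]; f1=env.get_wrist_force()-f0
print(g1,z1,f1.round(1))
g2=env.movel(L(-.068,-.04,.065),rate=.015,guard=14); p=env.get_ee_pos()
print(g2,p.round(4),(env.get_wrist_force()-f0).round(1),env.get_time())
env.dwell(.3); print(env.get_ee_pos().round(4),(env.get_wrist_force()-f0).round(1))
env.movel(L(-.068,-.04,.16),rate=.1)
d=env.read_camera("scene"); cv2.imwrite("pics/s5.png",cv2.resize(d["image"][100:300,130:370,::-1],None,fx=3,fy=3,interpolation=2))
env.movel(L(-.068,-.04,.25),rate=.15)
pp,r=env.get_ee_pos(),env.get_eef_rot(); d=env.read_camera("wrist"); cv2.imwrite("pics/w5.png",cv2.resize(d["image"][:,:,::-1],None,fx=1.5,fy=1.5,interpolation=2))
print(env.get_time())
E
```

```text
True 0.08864383758755524 [-0.1  0.5  2.3]
True [ 0.4466 -0.05    0.086 ] [-1.5  0.   7.6] 22.8833
[ 0.4466 -0.05    0.086 ] [-1.6 -0.4  8. ]
24.925
```

View pics/s5.png

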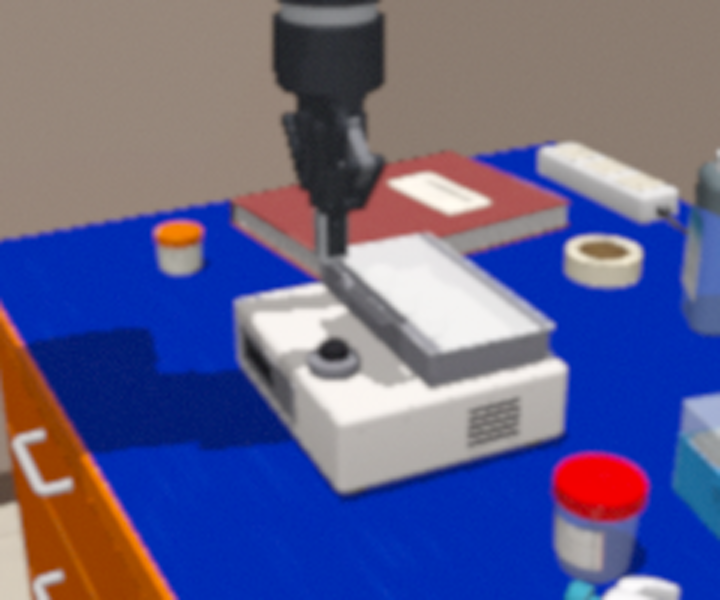

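View pics/w5.png

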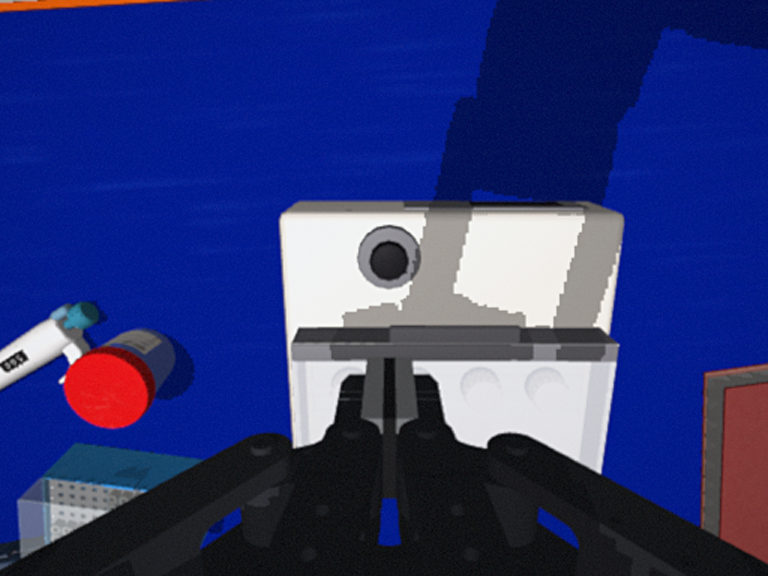

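```bash
python3 - <<'E'
from cell import env
env.finish_job(); print(env.get_time())
E
```

```text
the job is handed in; nothing more can be done
the job is handed in; nothing more can be done
```

The caps are all home, the lid is shut, and the start key was pressed and let go, in that order. I handed the job in at about 25 s of the 54 s allowed. I have no verdict back.

- **Caps:** I pressed all four in turn, including the one that was already home. Each stopped firmly at 91.5 mm, the stated home height. The other three had stood about 6 to 9 mm proud.
- **Lid:** I swung it over from behind and pressed it down. A second touch found its top at 101.9 mm, against 102 mm for fully shut.
- **Start key:** It stopped at 86.0 mm and held about 8 N steadily, well above the 4 N needed for full travel. I take that as fully in, but I didn't measure its 6 mm travel directly. After I let go it looked to be back out in the last pictures.
- **Cup and tub:** The arm stayed clear of both. They look unmoved in the scene pictures.

**Disagreement:** The camera fits put the incubator 5 to 10 mm too low. I relied on touch for all heights, and those matched the stated cap and lid values.

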